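# Push a round paint block out of its spring-return dispenser

### The job

Get the round paint block out for the next painter: push the slide of the dispenser that holds the round block all the way to its end so that the block drops into the tray in front of it, then let the slide go so that it snaps back home by itself. Do not work the slide of the other dispenser, which holds the square block.

Things in the scene. Friction and masses are not known exactly. Their poses are not given: they have to be found in the camera images.
- round_slide (a joint): Slide of the dispenser with the ROUND block, m: 0 = home, 0.060 = end stop; grows as pushed. Spring: 2 N at home, 5 N at the end; snaps home within 0.5 s once free. Dispenser: plywood, 225 mm long, 84 mm wide, fixed; place and yaw (within 20 degrees of straight away from the robot) vary; a like one with a square block stands beside it, left or right.
- round_tab (a point): Centre of the top of the upright tab on the round block's slide, 92 mm above the table, moving with the slide. x = level push direction (to block and tray), y across, z up. Tab 12 mm thick (x), 24 mm wide (y), rising 51 mm from the slide's flat top; the body's highest parts beside its path reach 48 mm above the table; free above. Push from behind or pinch across y from above.
- round_block: Blue disc 50 mm across, 18 mm thick, about 50 g; origin: centre of its underside, z up. Starts flat in an open well, 70 mm ahead of the tab (its x), underside 26 mm above the table. The slide meets it after 3 mm and pushes it off a ledge into the dispenser's tray: floor 10 mm, rim 32 mm above the table, 90 x 63 mm inside, 82 to 172 mm ahead of the tab's home.
- square_slide (a joint): Slide of the other dispenser, holding the SQUARE block (48 mm); same build and values in m, 0 = home. To be left alone.
Mind the look-alikes: they are no part of the job. Leave any purple look-alike of the part that bears round_slide alone.

How it is judged:
By the outcome, as a careful person would: the job done as asked, in the order asked, and still so for the second after the job is handed in, with the robot touching nothing.
It also fails if it takes over 32 s, if anything falls off the work surface, if the arm or the gripper's body presses on something with over 40 N, if the wrist force passes 120 N, or if a joint passes its speed limit or range.

### The arm

A 7-joint arm with a two-finger parallel gripper is mounted at the origin on the work surface. World frame = base frame: x ahead of the robot, y to its left, z up, the work surface at z = 0. Lengths are in m, angles in rad, forces in N, time in s.
With the tool pointing down it reaches from about 0.4 to 0.85 m from the base axis. Payload 4.5 kg.
Tool frame: the origin (TCP) lies at the centre of the arm's flange, where the gripper is bolted on; the fingertips stand 166 mm ahead of it and the grasp point (between the pads) lies 147 mm ahead of it (r.grip_depth is the distance from the TCP to the grasp point, in m); z points along the fingers, y is the line along which they close (so a half turn about z gives the same grasp; the last joint's range is limited). The gripper opens to 88 mm and grips with 3 to 60 N. Pads are 18 mm wide; open, the fingers measure 123 mm over their backs; the gripper's body (75 mm by 187 mm) begins 45 mm behind the grasp point.
Start: joints at [-1.134, 0.689, -0.195, 1.565, 0.157, 0.902, -0.215], TCP at [0.245, 0.575, 0.405] pointing down, gripper open.
Joint ranges: [-3.01, 3.01], [-0.46, 2.08], [-1.47, 1.51], [0.13, 2.56], [-1, 4.14], [0.04, 2.09], [-2.66, 2.66]. Speed limits (rad/s): [2.57, 2.57, 3.14, 3.14, 3.14, 3.14, 3.14].

### API

Orientations are given as a unit quaternion [x, y, z, w].
In Python, from plant import status, cams, r, finder gives the robot as it stands.
- The arm moves only by the tool play_rows, never from a script. Its argument "rows" is a list of rows, each a list of 7 numbers: the opening in per cent of the stroke, from 0 (shut) to 100 (fully open), then the shift along the tool's x, y, z in m, then the turn, a rotation vector about the tool's x, y, z in degrees. A call has 1 to 8 rows; each row shifts and turns the commanded pose from where the row before left it, along the tool's axes as they then stand; what a row does not reach is not made up. A row lasts 1/8 s, in which the tool goes at most 62.5 mm and 10.7 degrees, less where a joint would pass 70% of its speed; a pose out of reach is approached as far as the arm can. A call with a gripper value outside its range is refused whole. The fingers move at their own pace and stop on an object; "grip_force" is the grip in N (left out, the last holds). Time passes only in rows, so rows that do not move let the fingers close. It gives the time, the measured TCP pose, the force, the opening and the grip force at its end, in the units of the state.
- status.get_state(): the state, without advancing time (a new reading comes with each control period).
- cams.snapshot(name): name is "scene" or "top" or "wrist"; returns the picture (400x640x3 uint8, red, green, blue); there is no depth.
- cams.camera_params(name): a dict with "vfov" (degrees; the focal length in pixels is half the picture's height over the tangent of half this angle, whatever the lens; pixels are square), "cx", "cy" (the principal point, pixels), "distortion" ([k1, k2, p1, p2, k3] as OpenCV has them; the pictures are not rectified), "R" (3x3) and "t" (3): a world point X has camera coordinates R X + t; the wrist camera has in their place "tool_from_camera" (4x4, takes a point from camera to tool coordinates, whose origin is the TCP and whose axes are the flange's). Camera axes: x right, y down, z forward; pixel columns grow to the right and rows downward; lengths in m; the calibration is good to about 2 mm. A picture is of the moment at which its call begins: read the wrist's pose just before it. camera_params takes no time and is no camera call.
- r.finish_job(): hands the job in; it is judged then, once.
Trained networks look in the newest picture that a camera, given by its name, has taken for a name from the list of things; names that differ only in an ending like _2 or _b are one class to them, and where a whole thing is asked for, a point or a joint stands for the part that bears it (a point fixed in the world has none). Each returns a list of dicts, best first, with "score" (0 to 1); they miss things now and then, are a little off and sometimes report something else, mostly with a low value. They report only what shows in the picture. A call takes as long as a camera call. They do not tell look-alikes from the thing itself.
- finder.spot_in(camera, label): "at" ([x, y, z] in m, in the coordinates of the camera as it stood for that picture, good to about 4 mm: the middle of the surface that is visible of it).
- finder.regions_of(camera, label): "mask" (400x640 bool, what is visible of it).
The state is a dict: "clock": time; "q": joint angles; "qd": joint speeds; "joint_torque": joint torques, N m; "tool_pos": TCP position; "eef_rot": TCP orientation; "contact_force": force on the tool from outside, world axes, zero at the start; "moment": the same for the moment, N m; "opening": opening from 0.0 (shut) to 1.0 (fully open); "finger_force": force on a finger pad.
Only numpy, scipy, OpenCV 4.12 (cv2) and the standard library are available. Lean on these libraries where they do the work, as an engineer would, in place of code of your own. Each camera call takes 0.05 s, during which the arm holds its last target. There are 200 camera calls.

## Working session

There is one attempt and no reset: what is moved stays moved. The work goes in short steps, Python scripts to look and compute and a tool call to move; the robot and the scene stay as the last step left them, time stands still between calls to the robot, and variables do not carry over. Pictures are saved under pics/ and viewed, at most 10 in all, crops included, and the job is handed in when it is done.

Besides the shell and the picture viewer there is one more tool, called in YAML: its name, and indented under it one key for each argument. play_rows: Moves the arm, as the interface text tells. Its arguments: {"type":"object","properties":{"rows":{"type":"array","items":{"type":"array","items":{"type":"number"}}},"grip_force":{"type":"number"}},"required":["rows"]}

```bash
mkdir -p pics
cat > h.py <<'E'
from plant import status,cams,r,finder
import numpy as np,cv2
def P(n):
    p=cams.camera_params(n);f=200/np.tan(np.radians(p['vfov'])/2)
    return p,np.array([[f,0,p['cx']],[0,f,p['cy']],[0,0,1.]]),np.array(p['distortion'])
def RT(n,st=None):
    p=cams.camera_params(n)
    if 'R' in p: return np.array(p['R']),np.array(p['t'])
    from scipy.spatial.transform import Rotation as Ro
    T=np.eye(4);T[:3,:3]=Ro.from_quat(st['eef_rot']).as_matrix();T[:3,3]=st['tool_pos']
    M=np.linalg.inv(T@np.array(p['tool_from_camera']));return M[:3,:3],M[:3,3]
def ray(n,uv,z,st=None):
    p,K,d=P(n);R,t=RT(n,st)
    u=cv2.undistortPoints(np.array(uv,float).reshape(-1,1,2),K,d).reshape(-1,2)
    D=np.c_[u,np.ones(len(u))]@R;c=-R.T@t
    return c+D*((z-c[2])/D[:,2])[:,None]
def pix(n,X,st=None):
    p,K,d=P(n);R,t=RT(n,st)
    return cv2.projectPoints(np.array(X,float).reshape(-1,1,3),cv2.Rodrigues(R)[0],t,K,d)[0].reshape(-1,2)
def c2w(n,x,st=None):
    R,t=RT(n,st);return R.T@(np.array(x)-t)
E
python3 - <<'E'
from h import *
for n in ['top','scene']:
    im=cams.snapshot(n);cv2.imwrite(f'pics/{n}0.png',im[...,::-1])
    for l in ['round_tab','round_block','square_slide']:
        for d in finder.spot_in(n,l):
            w=c2w(n,d['at']);print(n,l,round(d['score'],2),w.round(3),pix(n,w).round()[0])
s=status.get_state();print(s['clock'],s['tool_pos'],s['eef_rot'])
E
```

```text
top round_tab 0.96 [ 0.182 -0.311  0.039] [446. 292.]
top round_tab 0.91 [0.165 0.24  0.039] [200. 299.]
top round_tab 0.83 [ 0.459 -0.233  0.039] [409. 171.]
top round_block 0.89 [ 0.534 -0.226  0.045] [405. 139.]
top square_slide 0.92 [0.427 0.216 0.042] [215. 184.]
top square_slide 0.36 [ 0.462 -0.236  0.039] [410. 170.]
scene round_tab 0.93 [0.167 0.247 0.04 ] [477. 248.]
scene round_tab 0.73 [ 0.467 -0.234  0.039] [262. 182.]
scene round_tab 0.54 [ 0.186 -0.306  0.04 ] [334. 140.]
scene round_block 0.52 [ 0.539 -0.215  0.043] [241. 193.]
scene square_slide 0.71 [0.439 0.227 0.043] [378. 291.]
0.4 [0.24498408 0.57496287 0.40463547] [ 2.00025135e-01  9.79790764e-01 -6.41545294e-05 -8.55758952e-06]
```

View pics/top0.png

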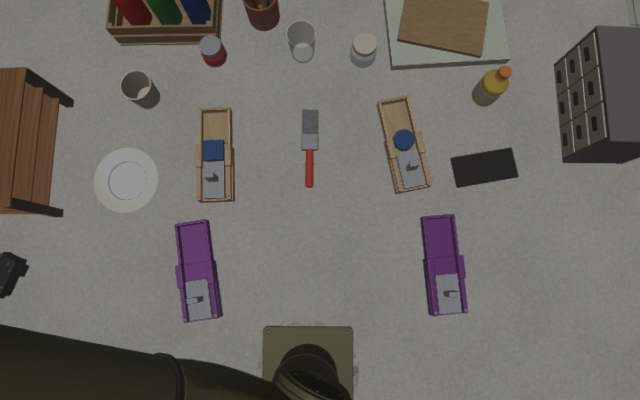

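View pics/scene0.png

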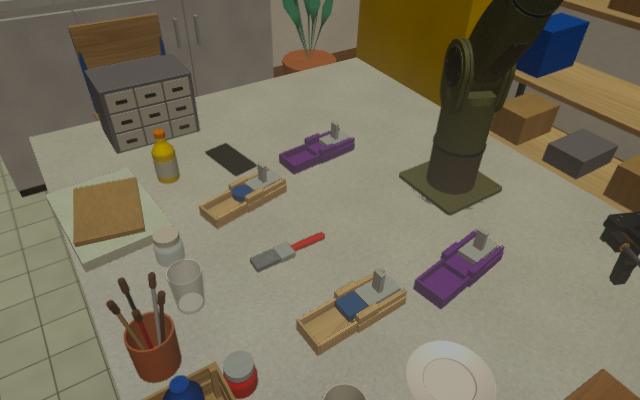

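Candidates: plywood with a round disc at top (404,140), which is my choice. The others are plywood with a square block at (213,150) and two purple ones at (197,270) and (443,265). I'll check the choice in a close crop.

Run:
```python
from h import *
a=cv2.imread('pics/top0.png')[90:200,365:445];b=cv2.imread('pics/scene0.png')[155:230,190:300]
a=cv2.resize(a,None,fx=5,fy=5,interpolation=cv2.INTER_CUBIC);b=cv2.resize(b,None,fx=3.6,fy=3.6,interpolation=cv2.INTER_CUBIC)
o=np.zeros((550,800,3),np.uint8);o[:,:400]=a;o[:b.shape[0],400:400+b.shape[1]]=b[:,:400];cv2.imwrite('pics/crop.png',o)
```

```text
(no output)
```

View pics/crop.png

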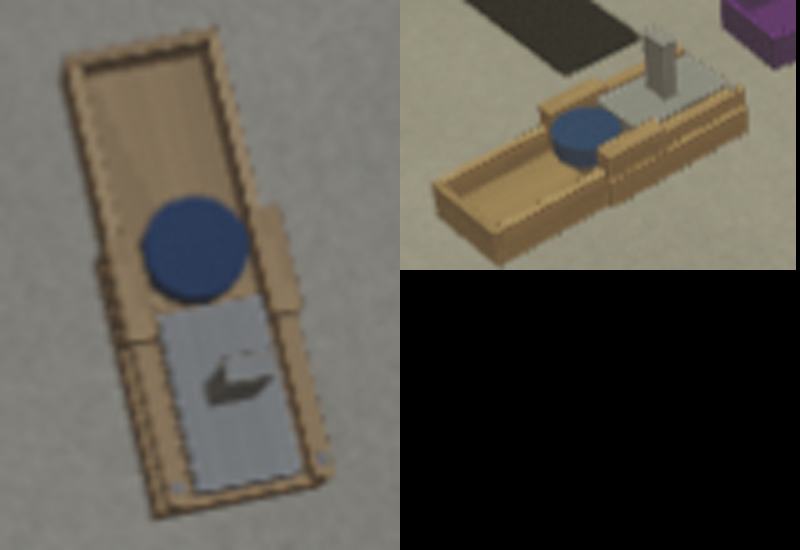

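The crop confirms it: plywood dispenser, blue round disc at top ≈(404,140), and a grey slide whose tab top is at ≈(415,162).

Run:
```python
from h import *
c=lambda L:[(365+(u+.5)/5-.5,90+(v+.5)/5-.5) for u,v in L]
s=ray('top',c([(160,317),(262,295),(195,492),(302,468)]),.041)
print(s.round(4)); f=(s[0]+s[1])/2-(s[2]+s[3])/2;print('slide yaw',np.degrees(np.arctan2(f[1],f[0])),np.linalg.norm(f),'w',np.linalg.norm(s[0]-s[1]))
b=ray('top',c([(195,248)]),.044)[0];t=ray('top',c([(250,362)]),.092)[0]
print('block',b,'tab',t,np.linalg.norm((b-t)[:2]),np.degrees(np.arctan2(*(b-t)[1::-1])))
e=ray('top',c([(66,60),(212,32)]),.032);print('tray end',e, e.mean(0))
# scene: tab top
print('scene tab',ray('scene',[(190+260/3.6,155+32/3.6)],.092))
for n in ['top']:
  cams.snapshot(n)
  for d in finder.regions_of(n,'round_block'): m=d['mask'];print(d['score'],np.argwhere(m).mean(0)[::-1],m.sum())
  for d in finder.regions_of(n,'round_slide'):
    m=d['mask'].astype(np.uint8);cc=np.argwhere(m)[:,::-1].astype(np.float32);print(d['score'],cc.mean(0),m.sum(),cv2.minAreaRect(cc))
```

```text
[[ 0.501  -0.2053  0.041 ]
 [ 0.5119 -0.2534  0.041 ]
 [ 0.4184 -0.2197  0.041 ]
 [ 0.4299 -0.2696  0.041 ]]
slide yaw 10.525521203388266 0.08377549277936709 w 0.0493138122474289
block [ 0.53353262 -0.22197489  0.044     ] tab [ 0.46788811 -0.2364122   0.092     ] 0.06721337044665789 12.403684322846884
tray end [[ 0.62975422 -0.16462341  0.032     ]
 [ 0.64458318 -0.23527419  0.032     ]] [ 0.6371687 -0.1999488  0.032    ]
scene tab [[ 0.46169094 -0.23836958  0.092     ]]
0.78 [403.21108179 139.38522427] 379
0.79 [447.6394  293.56775] 893 ((447.8494567871094, 293.1395263671875), (39.892154693603516, 23.33612060546875), 86.98721313476562)
0.6 [409.76117 168.69601] 829 ((409.789306640625, 168.5870819091797), (37.17677307128906, 22.5609073638916), 77.00537872314453)
0.58 [198.4884  299.42828] 948 ((198.25425720214844, 299.4112548828125), (39.901283264160156, 24.94560432434082), 83.2901611328125)
```

```bash
cat > plan.py <<'E'
from h import *
from scipy.spatial.transform import Rotation as Ro
def yaw(s): # heading of tool x
    m=Ro.from_quat(s['eef_rot']).as_matrix();return np.degrees(np.arctan2(m[1,0],m[0,0])),m
def rows(goal,yawgoal,N,n=8,arc=True):
    s=status.get_state();p=np.array(s['tool_pos']);y0,m=yaw(s)
    print('pos',p.round(4),'yaw',round(y0,2),'tilt',m[:,2].round(3),'q',np.round(s['q'],2),'t',s['clock'])
    a0,a1=np.arctan2(p[1],p[0]),np.arctan2(goal[1],goal[0]);r0,r1=np.hypot(*p[:2]),np.hypot(*goal[:2])
    f=lambda k:np.array([*( (r0+(r1-r0)*k/N)*np.array([np.cos(a0+(a1-a0)*k/N),np.sin(a0+(a1-a0)*k/N)])),p[2]+(goal[2]-p[2])*k/N])
    if not arc: f=lambda k:p+(np.array(goal)-p)*k/N
    dy=(yawgoal-y0)/N
    for k in range(min(n,N)):
        d=f(k+1)-f(k);h=np.radians(y0+dy*k)
        X=np.array([np.cos(h),np.sin(h)]);Y=np.array([np.sin(h),-np.cos(h)])
        print(np.r_[d[:2]@X,d[:2]@Y,-d[2]].round(4),round(-dy,2))
E
python3 -c "
from plan import *
rows([.465,-.237,.35],12,20)"
```

```text
pos [0.245  0.575  0.4047] yaw 156.92 tilt [ 0.  0. -1.] q [-1.13  0.69 -0.19  1.57  0.16  0.9  -0.22] t 0.55
[-0.0508 -0.0072  0.0027] 7.25
[-0.0506 -0.005   0.0027] 7.25
[-0.0504 -0.0027  0.0027] 7.25
[-0.05   -0.0005  0.0027] 7.25
[-0.0496  0.0016  0.0027] 7.25
[-0.049   0.0038  0.0027] 7.25
[-0.0484  0.0058  0.0027] 7.25
[-0.0477  0.0079  0.0027] 7.25
```

play_rows:
  rows:
    - [100,-0.051,-0.007,0.003,0,0,7.25]
    - [100,-0.051,-0.005,0.003,0,0,7.25]
    - [100,-0.05,-0.003,0.003,0,0,7.25]
    - [100,-0.05,0,0.003,0,0,7.25]
    - [100,-0.05,0.002,0.003,0,0,7.25]
    - [100,-0.049,0.004,0.003,0,0,7.25]
    - [100,-0.048,0.006,0.003,0,0,7.25]
    - [100,-0.048,0.008,0.003,0,0,7.25]

```text
clock: 1.55
tool_pos: [0.5112, 0.2853, 0.3808]
eef_rot: [0.651, 0.759, 0.0, 0.0]
contact_force: [-0.2, -0.4, 0.3]
opening: 1.005
finger_force: 0.0
```

```bash
python3 -c "
from plan import *
rows([.465,-.237,.35],12,12)"
```

```text
pos [0.5112 0.2853 0.3808] yaw 98.69 tilt [ 0.001  0.001 -1.   ] q [-0.62  0.66  0.05  1.72 -0.04  0.76 -0.39] t 1.55
[-0.0469  0.0098  0.0026] 7.22
[-0.046   0.0117  0.0026] 7.22
[-0.045   0.0136  0.0026] 7.22
[-0.044   0.0154  0.0026] 7.22
[-0.0429  0.0171  0.0026] 7.22
[-0.0417  0.0188  0.0026] 7.22
[-0.0405  0.0204  0.0026] 7.22
[-0.0392  0.0219  0.0026] 7.22
```

play_rows:
  rows:
    - [100,-0.047,0.01,0.003,0,0,7.2]
    - [100,-0.046,0.012,0.003,0,0,7.2]
    - [100,-0.045,0.0135,0.003,0,0,7.2]
    - [100,-0.044,0.0155,0.003,0,0,7.2]
    - [100,-0.043,0.017,0.003,0,0,7.2]
    - [100,-0.042,0.019,0.003,0,0,7.2]
    - [100,-0.04,0.02,0.003,0,0,7.2]
    - [100,-0.039,0.022,0.003,0,0,7.2]

```text
clock: 2.55
tool_pos: [0.5393, -0.0781, 0.3568]
eef_rot: [0.936, 0.351, 0.0, 0.0]
contact_force: [0.1, -0.8, -0.7]
opening: 0.999
finger_force: 0.0
```

```bash
python3 -c "
from plan import *
rows([.445,-.242,.35],12,4)"
```

```text
pos [ 0.5393 -0.0781  0.3568] yaw 41.1 tilt [ 0.001  0.    -1.   ] q [-0.1   0.67  0.26  1.87 -0.27  0.64 -0.53] t 2.55
[-0.0435  0.022   0.0017] 7.28
[-0.042   0.0231  0.0017] 7.28
[-0.0405  0.0241  0.0017] 7.28
[-0.0389  0.0251  0.0017] 7.28
```

play_rows:
  rows:
    - [100,-0.0435,0.022,0.002,0,0,7.3]
    - [100,-0.042,0.023,0.002,0,0,7.3]
    - [100,-0.0405,0.024,0.002,0,0,7.3]
    - [100,-0.039,0.025,0.002,0,0,7.3]
    - [100,0,0,0,0,0,0]
    - [100,0,0,0,0,0,0]

```text
clock: 3.3
tool_pos: [0.446, -0.2402, 0.3487]
eef_rot: [0.994, 0.106, 0.0, -0.0]
contact_force: [0.2, -0.5, 0.0]
opening: 1.0
finger_force: 0.0
```

```bash
python3 -c "
from plan import *
rows([.465,-.237,.35],12,4)
s=status.get_state()
im=cams.snapshot('wrist');o=im[...,::-1].copy()
u=np.array([np.cos(np.radians(12)),np.sin(np.radians(12))])
tab=np.array([.465,-.237])
v=np.array([-u[1],u[0]])
# predicted tab-top corners
for a,b in [(6,12),(6,-12),(-6,12),(-6,-12)]:
  q=pix('wrist',[*(tab+a*.001*u+b*.001*v),.092],s)[0];print(q.round(1));cv2.circle(o,tuple(int(x) for x in q),2,(0,0,255),-1)
for l in ['round_tab','round_block']:
  for d in finder.spot_in('wrist',l): w=c2w('wrist',d['at'],s);print(l,d['score'],w.round(3))
cv2.imwrite('pics/w1.png',o)"
```

```text
pos [ 0.446  -0.2402  0.3487] yaw 12.21 tilt [ 0.001  0.001 -1.   ] q [ 0.2   0.65  0.34  1.99 -0.39  0.56 -0.55] t 3.3
[ 0.0048  0.0003 -0.0003] 0.05
[ 0.0048  0.0003 -0.0003] 0.05
[ 0.0048  0.0002 -0.0003] 0.05
[ 0.0048  0.0002 -0.0003] 0.05
[302.  162.5]
[337.2 162.7]
[302.2 179.4]
[336.8 179.6]
round_tab 0.69 [ 0.22  -0.307  0.039]
round_tab 0.65 [ 0.469 -0.237  0.042]
round_block 0.69 [ 0.533 -0.219  0.044]
```

View pics/w1.png

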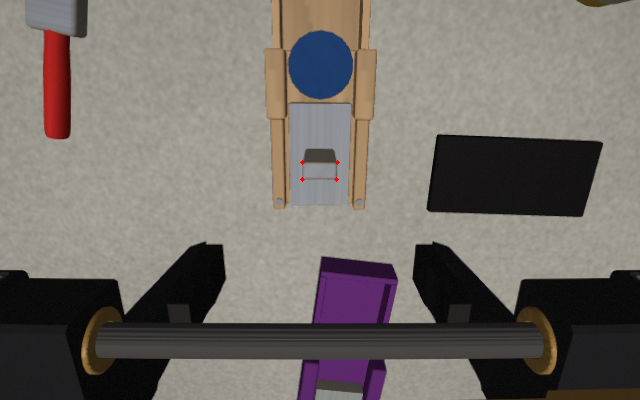

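The predicted tab-top corners, around (319,171), fall right on the tab in the wrist picture. The round disc is ahead at (320,65) and the axis is aligned, so I'll go down and pinch.

play_rows:
  rows:
    - [100,0.01,0.0005,0,0,0,0]
    - [100,0.0095,0.0005,0.02,0,0,0]
    - [100,0,0,0.035,0,0,0]
    - [100,0,0,0.035,0,0,0]
    - [100,0,0,0.025,0,0,0]
    - [100,0,0,0.009,0,0,0]
    - [100,0,0,0,0,0,0]
    - [100,0,0,0,0,0,0]

```text
clock: 4.45
tool_pos: [0.4652, -0.2377, 0.2256]
eef_rot: [0.994, 0.106, 0.001, 0.0]
contact_force: [-0.6, -0.4, 0.3]
opening: 1.001
finger_force: 0.0
```

play_rows:
  rows:
    - [20,0,0,0,0,0,0]
    - [20,0,0,0,0,0,0]
    - [10,0,0,0,0,0,0]
    - [10,0,0,0,0,0,0]
    - [10,0,0,0,0,0,0]
    - [10,0,0,0,0,0,0]
  grip_force: 25

```text
clock: 5.2
tool_pos: [0.4646, -0.2376, 0.2247]
eef_rot: [0.994, 0.106, -0.0, -0.0]
contact_force: [-1.2, 0.7, 0.3]
opening: 0.342
finger_force: 0.0
```

play_rows:
  rows:
    - [10,0,0,0,0,0,0]
    - [10,0,0,0,0,0,0]
    - [10,0,0,0,0,0,0]

```text
clock: 5.58
tool_pos: [0.4644, -0.2368, 0.2246]
eef_rot: [0.994, 0.106, -0.0, -0.001]
contact_force: [-0.5, 4.9, 2.7]
opening: 0.267
finger_force: 25.0
```

play_rows:
  rows:
    - [10,0.01,0,0,0,0,0]
    - [10,0.01,0,0,0,0,0]
    - [10,0.01,0,0,0,0,0]
    - [10,0.01,0,0,0,0,0]
    - [10,0.01,0,0,0,0,0]
    - [10,0.007,0,0,0,0,0]
    - [10,0,0,0,0,0,0]

```text
clock: 6.45
tool_pos: [0.5194, -0.2254, 0.2246]
eef_rot: [0.994, 0.106, -0.002, -0.001]
contact_force: [-4.6, 1.9, 5.2]
opening: 0.269
finger_force: 25.0
```

play_rows:
  rows:
    - [10,0.002,0,0,0,0,0]
    - [10,0.002,0,0,0,0,0]
    - [10,0,0,0,0,0,0]

```text
clock: 6.82
tool_pos: [0.5227, -0.2248, 0.2246]
eef_rot: [0.994, 0.105, -0.002, -0.001]
contact_force: [-4.9, 1.8, 5.7]
opening: 0.268
finger_force: 25.0
```

play_rows:
  rows:
    - [10,0.002,0,0,0,0,0]
    - [10,0.002,0,0,0,0,0]
    - [10,0,0,0,0,0,0]

```text
clock: 7.2
tool_pos: [0.5246, -0.2246, 0.2246]
eef_rot: [0.995, 0.105, -0.004, -0.001]
contact_force: [-10.4, 2.4, 9.2]
opening: 0.271
finger_force: 25.0
```

```bash
python3 -c "
from plan import *
s=status.get_state();print(s['tool_pos'],s['contact_force'])
im=cams.snapshot('wrist');im2=cams.snapshot('top')
for l in ['round_block']:
  for n in ['wrist','top']:
    for d in finder.spot_in(n,l): w=c2w(n,d['at'],s);print(n,d['score'],w.round(3))
a=cv2.resize(im2[90:200,365:445],None,fx=3.6,fy=3.6,interpolation=cv2.INTER_CUBIC)
b=cv2.resize(im,None,fx=.75,fy=.75)
o=np.zeros((400,800,3),np.uint8);o[:396,:288]=a;o[:300,300:780]=b
cv2.imwrite('pics/p.png',o[...,::-1])"
```

```text
[ 0.52460732 -0.22455419  0.22459425] [-10.38052146   2.43086963   9.22559282]
wrist 0.65 [ 0.587 -0.211  0.028]
```

View pics/p.png

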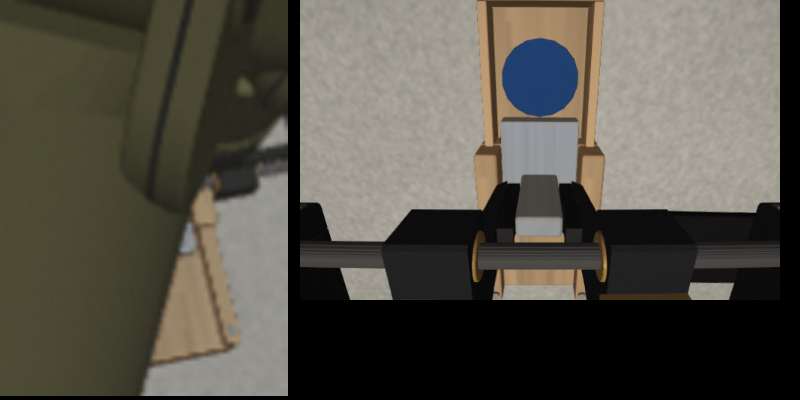

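The wrist view shows the disc lying in the tray at (540,77), with its top at about z 0.028, and the slide fully forward. I'll nudge a little further to confirm the stop, then let go.

play_rows:
  rows:
    - [10,0.002,0,0,0,0,0]
    - [10,0.001,0,0,0,0,0]
    - [10,0,0,0,0,0,0]

```text
clock: 7.78
tool_pos: [0.5254, -0.2246, 0.2245]
eef_rot: [0.995, 0.104, -0.006, -0.002]
contact_force: [-15.9, 1.9, 13.4]
opening: 0.268
finger_force: 25.0
```

play_rows:
  rows:
    - [100,0,0,0,0,0,0]
    - [100,0,0,0,0,0,0]
    - [100,0,0,0,0,0,0]
    - [100,0,0,0,0,0,0]
    - [100,0,0,0,0,0,0]
    - [100,0,0,0,0,0,0]
    - [100,0,0,0,0,0,0]
    - [100,0,0,0,0,0,0]

```text
clock: 8.78
tool_pos: [0.5311, -0.2234, 0.2247]
eef_rot: [0.994, 0.106, 0.0, -0.0]
contact_force: [0.1, 0.2, -0.3]
opening: 0.998
finger_force: 0.0
```

play_rows:
  rows:
    - [100,0,0,-0.03,0,0,0]
    - [100,0,0,-0.04,0,0,0]
    - [100,0,0,-0.04,0,0,0]
    - [100,-0.03,0,-0.03,0,0,0]
    - [100,-0.05,0,0,0,0,0]
    - [100,0,0,0,0,0,0]
    - [100,0,0,0,0,0,0]

```text
clock: 9.65
tool_pos: [0.4534, -0.2401, 0.3648]
eef_rot: [0.994, 0.106, 0.001, -0.0]
contact_force: [0.2, 0.2, -1.1]
opening: 1.001
finger_force: 0.0
```

```bash
python3 -c "
from plan import *
s=status.get_state();print(s['tool_pos'],s['contact_force'])
im=cams.snapshot('wrist');cv2.imwrite('pics/w2.png',im[...,::-1])
print('tab home predicted',pix('wrist',[.465,-.237,.092],s))
for d in finder.spot_in('wrist','round_block'): print(d['score'],c2w('wrist',d['at'],s).round(3))"
```

```text
[ 0.45339959 -0.24006308  0.36482925] [ 0.17943025  0.15803034 -1.14053788]
tab home predicted [[317.25321433 175.14390316]]
0.78 [ 0.577 -0.212  0.028]
```

View pics/w2.png

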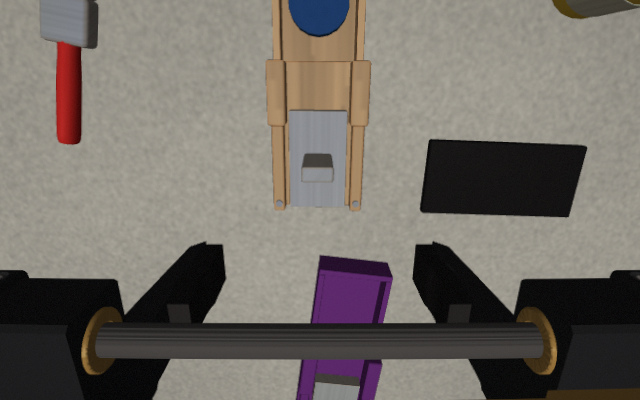

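The slide is home with its tab at (317,175), as predicted. The disc is flat in the tray at (318,10), and the arm is clear.

```bash
python3 -c "
from plant import r
print(r.finish_job())"
```

```text
the job is handed in; nothing more can be done
None
```

The round block is in its tray, its slide snapped back home when I let it go, and the job is handed in; I did not touch the square dispenser or the purple look-alikes.

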